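Find the flush release key and open the rice cooker

TASK

The rice cooker's lid is latched shut. Feel along the flat black panel in front of the lid with your fingertips for the slightly recessed release key, which is of the same black plastic, and press it in with ordinary finger force so that the lid springs up by itself. Then take the hand away, leaving the lid standing open, and leave the mugs, jar, cup and paddle that stand about it where they are.

Things in the scene. Friction and masses are not known exactly. Their poses are not given: they have to be found in the camera images.
- cooker: grey rice cooker, fixed, 350 (x) x 300 (y) x 206 mm high. Origin: centre of its underside, on the worktop; x from its front (nearer the robot) to its back, y to the left, z up. On top, front to back: lip 10 mm wide (200 mm up), flat black panel, rib 7 mm (200 mm up), lid 233 mm long, 294 wide (206 mm up, vent 216), hinged at the back. The dark window on the front face is only a display.
- panel (a point): middle of the flat, hard, level black panel, on its face 198 mm up; axes as cooker. Panel 58 (x) x 140 mm (y), 2 mm below lip, rib and end caps. The key is NOT at this point: it is centred across the panel in x, its centre anywhere up to 38 mm left or right of here along y. Its opening is 42 (x) x 56 mm (y); its face lies 2.5 mm below the panel's face and is the only part that gives.
- key (a joint): travel of the release key, straight down, in m: 0 at rest, 0.005 fully in. It springs back. It needs 2 N to start and about 6 N to go fully in (some 1 N more while the catch is loaded). The catch lets go at about 0.0035.
- lid (a joint): angle of the lid in rad: 0 shut, 1.25 fully open. Sprung and damped: once the catch lets go it rises by itself in about 3 s, its front edge sweeping up and away from the robot, and stays up. It cannot be opened without the key.
- measuring_cup: clear plastic measuring cup, 74 mm across, 70 mm high, standing in front of the cooker, to its left; loose, to be left alone; origin at its underside
- rice_paddle: white flat rice paddle 172 mm long, 8 mm thick, lying across in front of the cooker, to its right; loose, to be left alone; origin at its underside
- glass_mug: glass mug, 84 mm across without the handle, 100 mm high, standing beside the cooker's left side; loose, to be left alone; origin at its underside
- spice_jar: amber glass jar, 48 mm across, 100 mm high, standing beside the cooker's right side; loose, to be left alone; origin at its underside
- china_mug: white mug, 82 mm across without the handle, 95 mm high, standing beside the cooker's left side; loose, to be left alone; origin at its underside

How it is judged:
By the outcome, as a careful person would: the job done as asked, in the order asked, and still so for the second after the job is handed in, with the robot touching nothing.
It also fails if it takes over 42 s, if anything falls off the work surface, if the arm or the gripper's body presses on something with over 40 N, if the wrist force passes 120 N, or if a joint passes its speed limit or range.

ROBOT

A 6-joint arm with a two-finger parallel gripper is mounted at the origin on the work surface. World frame = base frame: x ahead of the robot, y to its left, z up, the work surface at z = 0. Lengths are in m, angles in rad, forces in N, time in s.
With the tool pointing down it reaches from about 0.275 to 0.825 m from the base axis. Payload 5.2 kg.
Tool frame: the origin (TCP) lies on the centre line of the jaws, within the pads' length; the fingertips stand 11 mm ahead of it and the grasp point (between the pads) lies 8 mm behind it (manip.tip_extent is the distance from the TCP to the fingertips, in m); x points along the fingers, y is the direction in which the jaws open and shut, and the axes are right-handed (so a half turn about x gives the same grasp; the last joint's range is limited). The gripper opens to 93 mm and grips with 3 to 60 N. Pads are 15 mm wide; open, the fingers measure 128 mm over their backs; the gripper's body (75 mm by 188 mm) begins 65 mm behind the grasp point.
Start: joints at [1.08, 0.259, 1.535, -0, 1.348, -0.203], TCP at [0.156, 0.527, 0.23] pointing down, gripper open.
Joint ranges: [-3.14, 3.14], [-0.91, 2.08], [0.19, 2.58], [-1.22, 4.36], [0.22, 2.71], [-3.12, 3.12]. Speed limits (rad/s): [2.57, 2.57, 3.14, 3.14, 3.14, 3.14].

INTERFACE

Orientations are given as a unit quaternion [w, x, y, z].
In Python, from workcell import manip gives the robot as it stands. Calls block until the motion is done:
- manip.reach(position, orientation): joint-space move of the TCP to a pose.
- manip.movel(position, frame=None, speed=0.15, guard=None): straight line of the TCP; frame=None keeps the orientation; speed is the mean speed in m/s. With guard (N) it stops when the force on the tool has changed by that much, and returns True; else False.
- manip.goto_joints(angles): joint-space move.
- manip.gripper_open() and manip.close_gripper(f_grip=None): open the fingers fully, or close them until they stop; f_grip is the grip in N (None keeps the last).
- manip.dwell(seconds).
- manip.inverse_kinematics(position, orientation): joint angles nearest the present ones, or None.
- manip.sense(): the state.
- manip.grab_frame(name): name is "scene" or "top" or "wrist"; returns the picture (420x560x3 uint8, blue, green, red); there is no depth.
- manip.camera_params(name): a dict with "mtx" (3x3 intrinsics, pixels), "world_from_camera" (4x4, takes a point from camera to world coordinates). Camera axes: x right, y down, z forward; pixel columns grow to the right and rows downward; lengths in m; the calibration is good to about 2 mm. The wrist camera is an equidistant fisheye: a pixel r from the principal point sees the ray r / f radians off the axis. A picture is of the moment at which its call begins: read the wrist's pose just before it. camera_params takes no time and is no camera call; for the wrist camera it gives the pose at the moment of the call.
A pose or a line that the arm cannot do raises manip.Unreachable and nothing moves.
- manip.close_job(): hands the job in, once; it reports no verdict.
The state is a dict: "time": time; "joint_pos": joint angles; "qvel": joint speeds; "joint_efforts": joint torques, N m; "eef_pos": TCP position; "eef_rot": TCP orientation; "force": force on the tool from outside, world axes, zero at the start; "wrist_torque": the same for the moment, N m; "finger_gap": finger opening in m.
Only numpy, scipy, OpenCV 4.12 (cv2) and the standard library are available. Lean on these libraries where they do the work, as an engineer would, in place of code of your own. Each camera call takes 0.05 s, during which the arm holds its last target. There are 200 camera calls.

## Working session

There is one attempt and no reset: what is moved stays moved. The work goes in short steps, each a Python script; the robot and the scene stay as the last script left them, time stands still between calls to the robot, and variables do not carry over. Pictures are saved under pics/ and viewed, about 8 in all and at most 12, crops included, and the job is handed in when it is done.

```bash
mkdir -p pics; python3 - <<'E'
from workcell import manip
import cv2,numpy as np
a=manip.grab_frame("scene");b=manip.grab_frame("top")
cv2.imwrite("pics/s.png",a);cv2.imwrite("pics/t.png",b)
np.set_printoptions(precision=4,suppress=True)
for n in("scene","top"):
    p=manip.camera_params(n);print(p["mtx"],p["world_from_camera"])
print(manip.sense(),manip.tip_extent)
E
```

```text
[[435.3276   0.     287.0693]
 [  0.     435.3276 216.1375]
 [  0.       0.       1.    ]] [[-0.0227 -0.9161  0.4004  0.2445]
 [-0.9997  0.0158 -0.0205  0.0565]
 [ 0.0125 -0.4007 -0.9161  0.9249]
 [ 0.      0.      0.      1.    ]]
[[387.3005   0.     280.2911]
 [  0.     387.3005 207.1385]
 [  0.       0.       1.    ]] [[-0.0016 -0.9713  0.2378  0.3716]
 [-1.      0.003   0.0056  0.0302]
 [-0.0061 -0.2378 -0.9713  1.0314]
 [ 0.      0.      0.      1.    ]]
{'time': 0.1, 'joint_pos': array([ 1.0802,  0.2593,  1.536 , -0.    ,  1.348 , -0.2028]), 'qvel': array([-0.0006, -0.0045, -0.0016, -0.0003,  0.0015,  0.0003]), 'joint_efforts': array([  0.0022, -43.8209, -28.4649,   0.072 ,   0.0361,  -0.0001]), 'eef_pos': array([0.1559, 0.527 , 0.2289]), 'eef_rot': array([ 0.6996,  0.1008,  0.7   , -0.1019]), 'force': array([ 0.4969, -0.2792,  1.1696]), 'wrist_torque': array([0.0196, 0.0089, 0.1195]), 'finger_gap': 0.0929878959864598} 0.011
```

View pics/t.png

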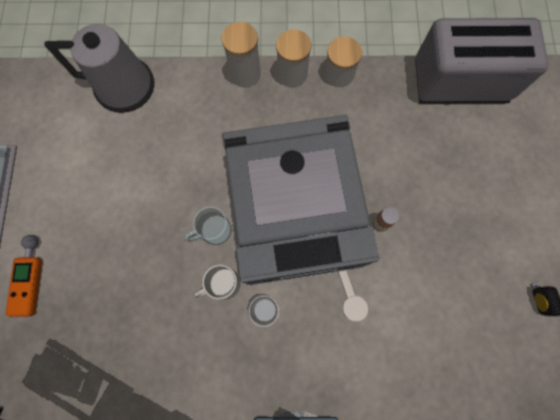

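View pics/s.png

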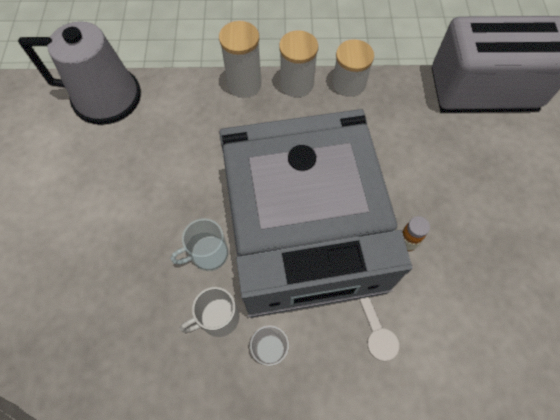

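The top view shows the cooker turned slightly, with the panel at about (275–342, 236–273). The mugs and cup are to its left, the jar and paddle to its right. In the scene view the panel is at about (283–365, 243–283). Next I'll segment it in both views.

```bash
cat > h.py <<'E'
import cv2,numpy as np
from workcell import manip
np.set_printoptions(precision=4,suppress=True)
def cast(n,uv,z):
    p=manip.camera_params(n);T=p["world_from_camera"]
    d=(T[:3,:3]@np.linalg.inv(p["mtx"])@np.c_[uv,np.ones(len(uv))].T).T
    return T[:3,3]+d*((z-T[2,3])/d[:,2])[:,None]
E
python3 - <<'E'
from h import *
for n,f,box in(("top","t",(265,225,355,285)),("scene","s",(270,230,378,286))):
    g=cv2.cvtColor(cv2.imread(f"pics/{f}.png"),cv2.COLOR_BGR2GRAY)
    x0,y0,x1,y1=box
    m=np.zeros_like(g);m[y0:y1,x0:x1]=(g[y0:y1,x0:x1]<32)*255
    c=max(cv2.findContours(m,0,2)[0],key=cv2.contourArea)
    q=cv2.boxPoints(cv2.minAreaRect(c)) 
    w=cast(n,c[:,0].astype(float),.198)
    (cx,cy),(a,b),ang=cv2.minAreaRect((w[:,:2]*1000).astype(np.float32))
    print(n,cv2.contourArea(c),cx,cy,a,b,ang)
    crop=g[y0:y1,x0:x1]; print(np.percentile(crop,[5,25,50,75]))
E
```

```text
top 0.0 461.13671875 29.360177993774414 0.0 0.0 0.0
[35. 39. 87. 98.]
scene 1425.5 474.9261779785156 -21.60681915283203 53.649452209472656 136.60720825195312 8.759714126586914
[ 27.  32.  81. 110.]
```

```bash
python3 - <<'E'
from h import *
for n,f,box,th in(("top","t",(265,225,355,285),60),("scene","s",(270,230,378,286),55)):
    g=cv2.cvtColor(cv2.imread(f"pics/{f}.png"),cv2.COLOR_BGR2GRAY)
    x0,y0,x1,y1=box
    m=np.zeros_like(g);m[y0:y1,x0:x1]=(g[y0:y1,x0:x1]<th)*255
    c=max(cv2.findContours(m,0,2)[0],key=cv2.contourArea)
    w=cast(n,c[:,0].astype(float),.198)
    print(n,cv2.contourArea(c),cv2.minAreaRect((w[:,:2]*1000).astype(np.float32)))
s=cv2.imread("pics/s.png")[235:290,275:372].astype(float)
cv2.imwrite("pics/c.png",cv2.resize(np.clip((s-15)*7,0,255).astype(np.uint8),None,fx=7,fy=7,interpolation=2))
E
```

```text
top 1612.5 ((473.901611328125, -22.299461364746094), (56.91945266723633, 139.26715087890625), 8.878395080566406)
scene 2365.0 ((474.81591796875, -21.42821502685547), (56.78339767456055, 138.732666015625), 8.843076705932617)
```

View pics/c.png

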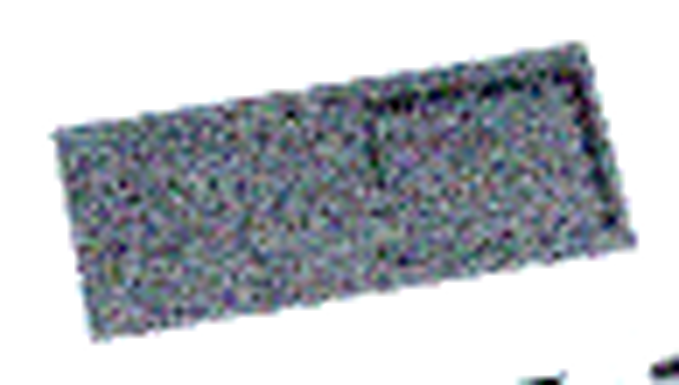

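Both views give a panel of 57 x 139 mm (true 58 x 140), centred at (0.474, -0.022) and turned 8.85°. The contrast-stretched crop shows faint recess edges on the right: crop columns 378 to about 595, so the key's y is about -37 mm. I'll feel the panel for reference on the left first, then work to the right.

```bash
cat >> h.py <<'E'
from scipy.spatial.transform import Rotation as R
yaw=np.radians(8.86);C=np.array([.4744,-.0219])
Q=np.roll((R.from_euler('z',yaw)*R.from_euler('y',np.pi/2)).as_quat(),1)
def P(y,ztip,x=0):
    c,s=np.cos(yaw),np.sin(yaw)
    return np.r_[C+[c*x-s*y,s*x+c*y],ztip+manip.tip_extent]
def probe(y,low,g=3):
    manip.movel(P(y,.207),speed=.08); manip.dwell(.2)
    hit=manip.movel(P(y,low),speed=.02,guard=g); s=manip.sense()
    print("y",y,"hit",hit,"tip z",s["eef_pos"]-[0,0,.011],"F",s["force"],"t",s["time"])
    return s["eef_pos"][2]-.011
E
python3 - <<'E'
from h import *
p=manip.sense()["eef_pos"]
manip.movel([p[0],p[1],.30],speed=.2)
manip.reach(P(25,.27) if 0 else P(.025,.27),Q)
manip.close_gripper(f_grip=20)
print(manip.sense()["time"],manip.sense()["eef_pos"],manip.sense()["finger_gap"])
manip.movel(P(.025,.215),speed=.1)
z0=probe(.025,.192)
manip.movel(P(.025,.207),speed=.08)
z1=probe(-.015,.192) 
manip.movel(P(-.015,.207),speed=.08)
z2=probe(-.036,.192)
manip.movel(P(-.036,.207),speed=.08)
print(z0,z1,z2,manip.sense()["time"])
E
```

```text
4.2417 [0.4706 0.0028 0.281 ] 6.8044410232230524e-06
y 0.025 hit True tip z [0.4706 0.0028 0.1982] F [0.0412 0.1897 4.3691] t 5.9
y -0.015 hit True tip z [ 0.4769 -0.0371  0.1972] F [ 0.5745 -2.3379  2.9577] t 7.55
y -0.036 hit True tip z [ 0.4798 -0.0574  0.1948] F [-0.0399 -0.2572  1.1308] t 9.0333
0.19823570988282144 0.1971541179524693 0.19479934249104683 9.3333
```

The key is found: the panel is hard at 0.1982, -15 mm lands on the recess edge, and at -36 mm the face gives and lies lower (0.1948). Now press it.

```bash
python3 - <<'E'
from h import *
z=probe(-.036,.1902,g=10)
manip.movel(P(-.036,.215),speed=.12)
manip.movel(P(-.036,.245,-.14),speed=.25)
manip.movel(P(-.036,.33,-.16),speed=.25)
manip.dwell(2)
cv2.imwrite("pics/e.png",manip.grab_frame("scene"));s=manip.sense();print(z,s["force"],s["eef_pos"],s["time"])
E
```

```text
y -0.036 hit False tip z [ 0.4799 -0.0574  0.1907] F [-1.8022  0.5352  6.2363] t 10.775
0.1907277511362477 [-1.028   0.2802  0.5976] [ 0.3219 -0.0821  0.341 ] 14.4083
```

View pics/e.png

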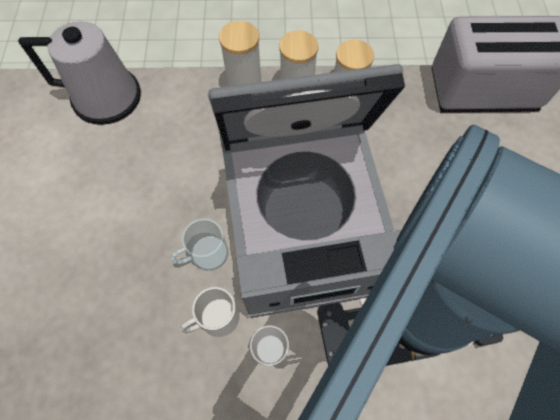

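The lid stands open, and both mugs and the cup are at their earlier pixels: (205,245), (214,312) and (269,346). The arm hides the jar and paddle, so I'll take a last top view before handing in.

```bash
python3 - <<'E'
from h import *
manip.movel([.30,.12,.36],speed=.2); manip.dwell(.5)
cv2.imwrite("pics/f.png",manip.grab_frame("top"));print(manip.sense()["time"],manip.sense()["force"])
E
```

```text
16.1333 [-0.7144 -0.1258  0.147 ]
```

View pics/f.png

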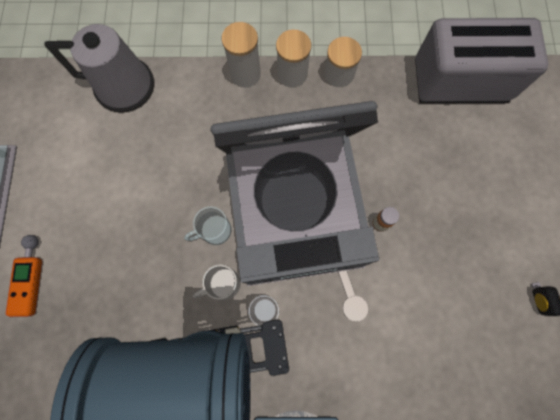

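The lid is open, and the jar (388,218), paddle (355,308), mugs and cup are all where they were; the hand is clear.

```bash
python3 -c "
from workcell import manip
manip.close_job()"
```

```text
the job is handed in; nothing more can be done
```

The lid is standing open and the job is handed in, at about 16 s on the robot's clock.

- **Finding the key:** A contrast-stretched camera image had already hinted that the key was on the right. Feeling with the closed fingertips showed a hard panel at 198.2 mm on the left and the edge of the recess at about -15 mm. At -36 mm there was a lower face that gave way.
- **Pressing it:** I pressed there with about 6 N, until the fingertips were at 190.7 mm, which is about 5 mm of key travel. I then drew the hand back clear and the lid rose by itself.
- **Last checks:** The final top view shows the lid up and the mugs, cup, jar and paddle at their earlier image positions, compared by eye. The force on the tool was under 1 N, so the robot was touching nothing. No check failed or disagreed. I have no direct reading of the lid angle; I only saw in the pictures that it was open.

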